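# Press a tool handle home in the sprung V-rest

### The arm

A 6-joint arm with a two-finger parallel gripper is mounted at the origin on the work surface. World frame = base frame: x ahead of the robot, y to its left, z up, the work surface at z = 0. Lengths are in m, angles in rad, forces in N, time in s.
With the tool pointing down it reaches from about 0.35 to 0.975 m from the base axis. Payload 4.9 kg.
Tool frame: the origin (TCP) lies between the finger pads; the fingertips stand 17 mm ahead of it and the grasp point (between the pads) lies 2 mm behind it (manip.nose_length is the distance from the TCP to the fingertips, in m); z points along the fingers, y is the line along which they close (so a half turn about z gives the same grasp; the last joint's range is limited). The gripper opens to 85 mm and grips with 20 to 120 N. Pads are 22 mm wide; open, the fingers measure 114 mm over their backs; the gripper's body (76 mm by 85 mm) begins 54 mm behind the grasp point. The pads swing forward as they close: fully open they stand 13 mm farther back than shut.
Start: joints at [-1.412, 0.053, 1.613, -0, 1.476, -0.119], TCP at [0.171, -0.601, 0.248] pointing down, gripper open.
Joint ranges: [-3.01, 3.01], [-1.01, 2.22], [0.06, 2.58], [-1.02, 4.17], [0.09, 2.62], [-3.14, 3.14]. Speed limits (rad/s): [2.57, 2.57, 3.14, 3.14, 3.14, 3.14].

### API

Orientations are given as a unit quaternion [w, x, y, z].
In Python, from plant import manip gives the robot as it stands. The module is installed in compiled form; this text tells all that it offers.
- The arm moves only by the tool apply_moves, never from a script. Its argument "moves" is a list of rows, each a list of 3 entries, a list of its own where there are three numbers: the turn, a rotation vector about the tool's x, y, z in rad, then the shift along the tool's x, y, z in cm, then the closure, from -1 (fully open) to 1 (shut), so that 0 is half open. A call has 1 to 20 rows; each row is the pose to reach, as a shift and turn from the pose commanded when the call began, along the tool's axes at that moment; what a row does not reach only later rows make up. A row lasts 1/10 s, in which the tool goes at most 50 mm and 8.59 degrees, less where a joint would pass 70% of its speed; a pose out of reach is approached as far as the arm can. A call with a gripper value outside its range is refused whole. The fingers move at their own pace and stop on an object; the grip force is fixed at half the most. Time passes only in rows, so rows that repeat a pose let the fingers close. It gives the time, the measured TCP pose, the force, the opening and the grip force at its end, in the units of the state.
- manip.state(): the state, without advancing time (a new reading comes with each control period).
- manip.grab_frame(name): name is "scene" or "top" or "wrist"; returns a dict with "image" (400x640x3 uint8, red, green, blue), "K" (3x3 intrinsics, pixels), "k1" (the pictures are not rectified: a ray, as slopes to the right and down, at radius r is drawn at 1 + k1 r^2 times it, then the intrinsics apply), "rvec" (rotation vector, rad) and "tvec" (3), from world to camera coordinates, as OpenCV has them. Camera axes: x right, y down, z forward; pixel columns grow to the right and rows downward; lengths in m; the calibration is good to about 2 mm. A picture is of the moment at which its call begins. There is no depth.
- manip.job_done(): hands the job in; it is judged then, once.
Trained networks look in a picture, given as the dict that the camera call returned (one of the last four; its "shot" number tells which), for a name from the list of things; names that differ only in an ending like _2 or _b are one class to them, and where a whole thing is asked for, a point or a joint stands for the part that bears it (a point fixed in the world has none). Each returns a list of dicts, best first, with "score" (0 to 1); they miss things now and then, are a little off and sometimes report something else, mostly with a low value. They report only what shows in the picture. A call takes as long as a camera call. They do not tell look-alikes from the thing itself.
- manip.look_for(picture, label): "location" ([x, y, z] in m, in the coordinates of the camera as it stood for that picture, good to about 4 mm: the middle of the surface that is visible of it).
- manip.silhouettes(picture, label): "pixels" (400x640 bool, what is visible of it).
- manip.spot_point(picture, label): "location" ([x, y, z] in m, in the coordinates of the camera as it stood for that picture, good to about 4 mm: a listed point, or the origin of a listed thing).
The state is a dict: "time": time; "joint_pos": joint angles; "joint_vel": joint speeds; "joint_efforts": joint torques, N m; "tool_pos": TCP position; "tool_rot": TCP orientation; "contact_force": force on the tool from outside, world axes, zero at the start; "ft_torque": the same for the moment, N m; "gripper_width": opening from 0.0 (shut) to 1.0 (fully open); "grasp_force": force on a finger pad.
Only numpy, scipy, OpenCV 4.12 (cv2) and the standard library are available. Lean on these libraries where they do the work, as an engineer would, in place of code of your own. Each camera call takes 0.05 s, during which the arm holds its last target. There are 200 camera calls.

### The job

Take the pale carving-tool handle with the brass ferrule from the grey rack and lay it along the cork-lined V of the sprung rest, brass end up against the red stop (touching or almost touching it). Then press the handle down, bearing firmly on both sides of the V, until the sprung carriage is fully home, without slamming or crushing it, and finish while the gripper is still holding it pressed down there. Leave the dark handle and everything else on the bench where it is.

Things in the scene. Friction and masses are not known exactly. Their poses are not given: they have to be found in the camera images.
- handle: pale wooden tool handle: plain cylinder 32 mm in diameter, 150 mm long, about 0.12 kg, brass ferrule over the last 26 mm at its +x end. Origin at the middle of its axis; x runs along the axis towards the brass end. It lies level on the rack, and can be gripped across its diameter at the middle, where 90 mm of its length is unsupported
- handle_tip (a point): centre of the brass end face of the pale handle, 75 mm from its middle
- dark_handle: a dark handle of the same size with a steel ferrule, lying parallel on the rack's other place, axis 100 mm from the pale one's; leave it there
- rack: grey-painted rack fixed to the bench, 140 x 180 mm, 6 mm thick base, origin at the centre of its underside. Its two places lie along its x axis at y = +50 and -50 mm; low cross bars at x = +55 and -55 mm carry a handle with its axis 36.5 mm above the bench; between the bars only the 6 mm base lies below the handle
- vrest_seat (a point): where the middle axis of a seated handle lies, midway between the rest's two V supports; moves with the carriage; 75 mm above the bench when the carriage is up. x runs along the V to the red stop, y to the left cheek, z up. Supports: 30 mm wide, centred at x = +55 and -55 mm. Between them an 80 mm gap, its floor 33 mm below this point, lets fingers gripping the handle's middle pass
- vrest_stop (a point): centre of the inner face of the red stop plate, 79 mm along x from vrest_seat; the plate is 10 mm thick, 50 mm wide and its top is 3 mm above this point. The brass end belongs against it; a handle touching it has its middle at x = +4 mm from vrest_seat. The V is 90 degrees, lined with four cork faces, left and right on each support, upper edges level with vrest_seat
- vrest (a joint): travel of the sprung carriage, m: 0 = up, 0.008 = fully home (down). It moves straight down against springs; about 3 N beyond the carriage's own weight starts it and about 10 N holds it home; the handle's own weight does not move it
- mallet: round carver's mallet standing on its head, 82 mm across, 230 mm high; leave alone
- gouge_a: gouge with wooden handle lying beyond the work area; leave alone
- gouge_b: second gouge lying there; leave alone
- glue: yellow glue bottle, 60 mm across, 160 mm high; leave alone
- bowl: turned wooden bowl, 130 mm across, 55 mm high; leave alone
- cup: blue cup, 72 mm across, 90 mm high; leave alone
- brush: bench brush lying on the near left of the bench; leave alone
- rest_base: wooden base of the sprung V-rest, 200 x 110 x 22 mm, fixed to the bench, origin at the centre of its underside, axes as vrest_seat. The carriage plate above it is 190 x 100 mm. The wooden sides of the V supports reach 43 mm either side in y and no higher than vrest_seat. A handle let go in the V centres itself
There are look-alikes about, which are no part of the job. Leave any green or purple look-alike of the handle alone.

How it is judged:
By the outcome, as a careful person would: the job done as asked, in the order asked, and still so for the second after the job is handed in, while the arm keeps its last pose, push and grip.
It also fails if it takes over 58 s, if anything falls off the work surface, if the arm or the gripper's body presses on something with over 40 N, if the wrist force passes 120 N, or if a joint passes its speed limit or range.

## Working session

There is one attempt and no reset: what is moved stays moved. The work goes in short steps, Python scripts to look and compute and a tool call to move; the robot and the scene stay as the last step left them, time stands still between calls to the robot, and variables do not carry over. Pictures are saved under pics/ and viewed, at most 10 in all, crops included, and the job is handed in when it is done.

Besides the shell and the picture viewer there is one more tool, called as name([rows], argument=value, ...), one row to a line, values as JSON. apply_moves: Moves the arm, as the interface text tells. Its arguments: {"type":"object","properties":{"moves":{"type":"array"}},"required":["moves"]}

```bash
mkdir -p pics; cat > h.py <<'E'
import numpy as np, cv2
from plant import manip
from scipy.spatial.transform import Rotation as R
def w(p,loc):
    r=cv2.Rodrigues(np.array(p["rvec"],float))[0]
    return r.T@(np.array(loc)-np.array(p["tvec"]).ravel())
def proj(p,X):
    r=cv2.Rodrigues(np.array(p["rvec"],float))[0]
    c=r@np.array(X)+np.array(p["tvec"]).ravel(); s=c[:2]/c[2]; s=s*(1+p["k1"]*(s@s)); K=np.array(p["K"])
    return K[0,0]*s[0]+K[0,2],K[1,1]*s[1]+K[1,2]
def ray_z(p,uv,z):
    K=np.array(p["K"],float); d=np.array([(uv[0]-K[0,2])/K[0,0],(uv[1]-K[1,2])/K[1,1]]); s=d.copy()
    for _ in range(20): s=d/(1+p["k1"]*(s@s))
    r=cv2.Rodrigues(np.array(p["rvec"],float))[0]; c=-r.T@np.array(p["tvec"]).ravel(); v=r.T@np.array([s[0],s[1],1])
    return c+v*(z-c[2])/v[2]
def save(p,n): cv2.imwrite("pics/"+n,p["image"][:,:,::-1])
E
python3 - <<'E'
from h import *
np.set_printoptions(precision=4,suppress=True)
for n in ["scene","top"]:
    p=manip.grab_frame(n); save(p,n+"1.png")
    for l in ["handle","handle_tip","dark_handle","rack","vrest_seat","vrest_stop","rest_base"]:
        for d in manip.spot_point(p,l)[:3]:
            x=w(p,d["location"]); print(n,l,round(d["score"],2),x,np.round(proj(p,x)))
s=manip.state(); print(s); print(R.from_quat(np.roll(s["tool_rot"],-1)).as_matrix())
E
```

```text
scene handle 0.82 [0.5159 0.1992 0.0363] [372. 197.]
scene handle 0.78 [0.7063 0.2903 0.0124] [408. 247.]
scene handle 0.69 [ 0.6927 -0.0067  0.0176] [318. 249.]
scene handle_tip 0.85 [0.7822 0.3075 0.0164] [419. 267.]
scene handle_tip 0.72 [ 0.6453 -0.0583  0.0181] [301. 237.]
scene handle_tip 0.68 [0.5861 0.2115 0.0368] [379. 214.]
scene dark_handle 0.76 [0.5324 0.1078 0.0363] [347. 203.]
scene rack 0.71 [0.5219 0.1569 0.0037] [360. 204.]
scene vrest_seat 0.8 [ 0.4969 -0.1914  0.0785] [258. 193.]
scene vrest_stop 0.88 [ 0.5727 -0.167   0.0753] [266. 212.]
scene vrest_stop 0.39 [ 0.3391  0.4217 -0.0003] [420. 161.]
scene rest_base 0.86 [ 0.4964 -0.1991 -0.0016] [259. 206.]
top handle 0.88 [ 0.6919 -0.0062  0.0177] [319. 158.]
top handle 0.87 [0.5139 0.2046 0.0373] [252. 212.]
top handle 0.83 [0.7078 0.289  0.0167] [229. 154.]
top handle_tip 0.95 [0.7777 0.3085 0.0186] [223. 133.]
top handle_tip 0.77 [0.5883 0.2086 0.0331] [252. 189.]
top handle_tip 0.59 [ 0.6364 -0.062   0.0179] [336. 175.]
top dark_handle 0.62 [ 0.774  -0.1224 -0.0013] [354. 136.]
top dark_handle 0.6 [0.5335 0.1103
[... 255 characters left out ...]
se 0.92 [ 0.4923 -0.1982 -0.0032] [379. 220.]
top rest_base 0.48 [ 0.5454 -0.5031 -0.0011] [472. 203.]
{'time': 0.8, 'joint_pos': array([-1.412 ,  0.0527,  1.6129, -0.    ,  1.476 , -0.119 ]), 'joint_vel': array([-0.0004, -0.0008,  0.0005, -0.0004, -0.0014,  0.0004]), 'joint_efforts': array([ -0.0022, -39.3642, -37.0445,  -0.0003,   0.0003,  -0.    ]), 'tool_pos': array([ 0.1714, -0.601 ,  0.2483]), 'tool_rot': array([ 0.    ,  0.9904,  0.1385, -0.    ]), 'contact_force': array([ 1.0123,  0.0534, -0.0088]), 'ft_torque': array([ 0.0367,  0.0297, -0.0191]), 'grasp_force': 0.0, 'gripper_width': 0.9998852918633642}
[[ 0.9617  0.2742 -0.    ]
 [ 0.2742 -0.9617 -0.    ]
 [-0.      0.     -1.    ]]
```

View pics/top1.png

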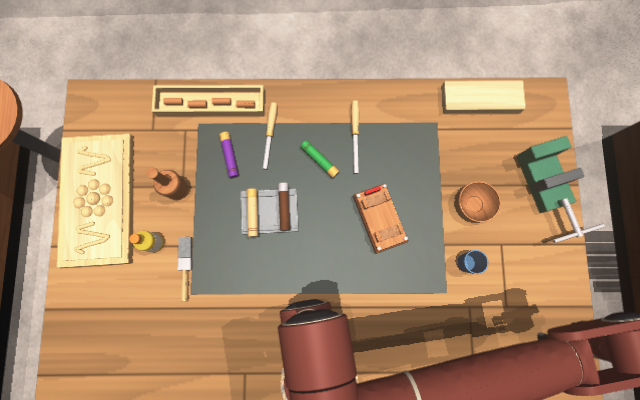

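View pics/scene1.png

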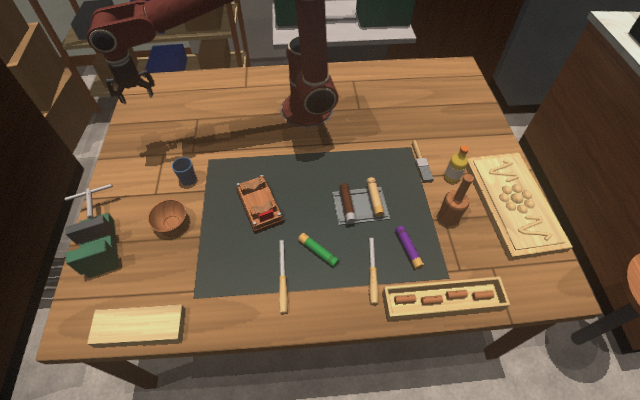

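The top view shows the pale handle at pixel (252,212) with its tip near (252,190), the dark one at (283,205), and the V-rest at (380,215) with the red stop at (374,190). The scene view agrees: pale handle at (375,197), rest at (259,203). Next I'll move over the rest and take a close look with the wrist camera.

apply_moves([
  [[0,0,0],[3.6,-2.5,0],-1],
  [[0,0,0],[7.2,-5.0,0],-1],
  [[0,0,0],[10.8,-7.5,0],-1],
  [[0,0,0],[14.4,-10.0,0],-1],
  [[0,0,0],[18.0,-12.6,0],-1],
  [[0,0,0],[21.6,-15.1,0],-1],
  [[0,0,0],[25.2,-17.6,0],-1],
  [[0,0,0],[28.8,-20.1,0],-1],
  [[0,0,0],[32.4,-22.6,0],-1],
  [[0,0,0],[36.0,-25.1,0],-1],
  [[0,0,0],[39.6,-28.0,0],-1],
  [[0,0,0],[42.6,-30.1,0],-1],
  [[0,0,0],[42.6,-30.1,0],-1],
  [[0,0,0],[42.6,-30.1,0],-1],
  [[0,0,0],[42.6,-30.1,0],-1],
])

```text
time: 2.3
tool_pos: [0.4982, -0.1953, 0.2483]
tool_rot: [0.0, 0.99, 0.138, -0.0]
contact_force: [-0.3, -0.5, 0.3]
gripper_width: 1.0
grasp_force: 0.0
```

```bash
cat > look.py <<'E'
from h import *
import sys
np.set_printoptions(precision=4,suppress=True)
p=manip.grab_frame("wrist"); save(p,sys.argv[1])
for l in sys.argv[2:]:
    for d in manip.spot_point(p,l)[:3]:
        x=w(p,d["location"]); print(l,round(d["score"],2),x,np.round(proj(p,x)))
s=manip.state(); print(s["time"],s["tool_pos"],R.from_quat(np.roll(s["tool_rot"],-1)).as_matrix()[:,0],s["contact_force"])
E
python3 look.py w1.png vrest_seat vrest_stop rest_base
```

```text
vrest_seat 0.69 [ 0.4977 -0.1972  0.077 ] [318. 187.]
vrest_stop 0.21 [0.5224 0.1583 0.0012] [16. 65.]
rest_base 0.57 [ 0.4995 -0.1968  0.0004] [318. 171.]
2.5 [ 0.498  -0.1956  0.2483] [0.9621 0.2726 0.    ] [-0.3559 -0.3066 -0.0699]
```

View pics/w1.png

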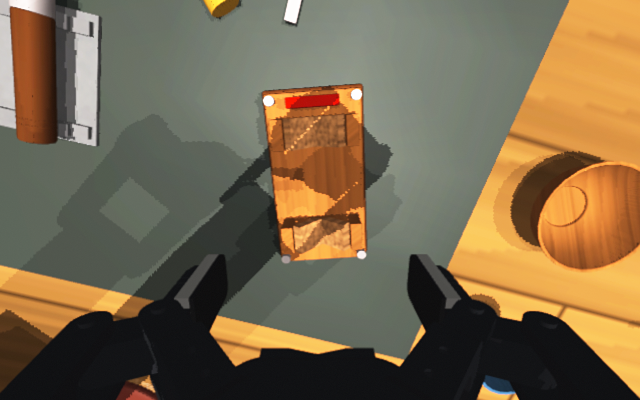

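The wrist picture shows the rest upright in the image. The red stop spans about (285–340, 94–108), the four corner pegs are at (268,100), (356,94), (285,259) and (361,254), and the V supports are near (315,130) and (323,233).

```bash
python3 - <<'E'
from h import *
np.set_printoptions(precision=4,suppress=True)
p=manip.grab_frame("wrist"); im=p["image"].astype(int)
m=(im[:,:,0]>110)&(im[:,:,1]<40)&(im[:,:,2]<50); m[130:]=0;m[:80]=0; m[:,:270]=0; m[:,355:]=0
v,u=np.where(m); print(len(u),u.min(),u.max(),v.min(),v.max())
box=cv2.boxPoints(cv2.minAreaRect(np.c_[u,v].astype(np.float32))); print(box)
for b in box: print("stop corner z=.078",ray_z(p,b,.078))
q=[ray_z(p,c,.06) for c in [(268,100),(356,94),(285,259),(361,254)]]
for a,b in[(2,0),(3,1)]: d=q[a]-q[b]; print("peg dir",np.degrees(np.arctan2(-d[1],-d[0])))
for a,b in[(0,1),(2,3)]: d=q[a]-q[b]; print("peg cross",np.degrees(np.arctan2(d[1],d[0]))-90, np.linalg.norm(d))
print("pegs mean",np.mean(q,0),"cam", -cv2.Rodrigues(np.array(p["rvec"]))[0].T@np.array(p["tvec"]).ravel())
for z in (.078,):
    print(proj(p,[0.4977,-0.1972,.075]))
E
```

```text
573 285 338 94 107
[[284.779   97.0164]
 [337.4161  93.1173]
 [338.2565 104.4625]
 [285.6194 108.3615]]
stop corner z=.078 [ 0.5711 -0.1448  0.078 ]
stop corner z=.078 [ 0.5874 -0.1902  0.078 ]
stop corner z=.078 [ 0.5782 -0.1938  0.078 ]
stop corner z=.078 [ 0.5616 -0.148   0.078 ]
peg dir 19.62898740299449
peg dir 19.78646008477669
peg cross 19.499721024959854 0.0855560058344167
peg cross 19.962370197840798 0.08602621266394171
pegs mean [ 0.4979 -0.1971  0.06  ] cam [ 0.5684 -0.1763  0.3751]
(np.float64(317.91835505504287), np.float64(186.44463616275385))
```

apply_moves([
  [[0,0,0],[1.2,-4.0,0],-1],
  [[0,0,0],[2.4,-8.0,0],-1],
  [[0,0,0],[3.6,-12.0,0],-1],
  [[0,0,0],[4.8,-16.0,0],-1],
  [[0,0,0],[6.0,-20.0,0],-1],
  [[0,0,0],[7.2,-24.0,0],-1],
  [[0,0,0.05],[8.4,-28.0,0],-1],
  [[0,0,0.1],[9.6,-32.0,0],-1],
  [[0,0,0.1],[10.8,-36.0,0],-1],
  [[0,0,0.1],[12.0,-38.0,0],-1],
  [[0,0,0.1],[12.0,-38.0,0],-1],
  [[0,0,0.1],[12.0,-38.0,0],-1],
  [[0,0,0.1],[12.0,-38.0,0],-1],
])

```text
time: 3.85
tool_pos: [0.5097, 0.2025, 0.2482]
tool_rot: [0.0, 0.996, 0.088, -0.0]
contact_force: [-0.7, -0.4, -0.9]
gripper_width: 1.002
grasp_force: 0.0
```

```bash
python3 look.py w2.png handle handle_tip dark_handle rack
```

```text
handle 0.85 [ 0.6929 -0.004   0.0168] [542.  38.]
handle 0.76 [0.5135 0.2052 0.0355] [315. 174.]
handle_tip 0.65 [ 0.6388 -0.0599  0.0204] [574. 101.]
dark_handle 0.58 [0.5307 0.1089 0.0383] [403. 174.]
rack 0.57 [0.5221 0.1579 0.    ] [354. 168.]
rack 0.2 [0.5305 0.1086 0.0389] [403. 175.]
4.1 [0.5098 0.2028 0.2484] [0.9845 0.1755 0.0002] [-0.7724  0.4336 -0.2056]
```

View pics/w2.png

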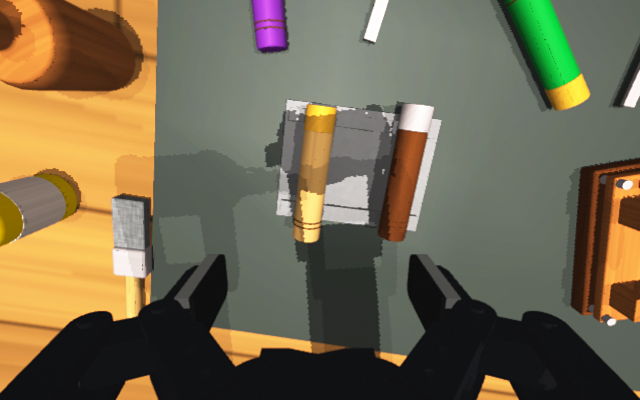

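The pale handle runs from its brass end at (321,110) to its plain end at (306,235), and the dark one lies to its right at about (407,170). Brass is on the far (+x) side, as wanted. Now I'll measure the handle axis from its silhouette.

```bash
python3 - <<'E'
from h import *
np.set_printoptions(precision=4,suppress=True)
p=manip.grab_frame("wrist")
for d in manip.silhouettes(p,"handle")[:3]:
    v,u=np.where(d["pixels"]); print(d["score"],u.mean(),v.mean(),len(u))
    if abs(u.mean()-313)>30: continue
    # rows -> mid points
    P=[]
    for r in range(v.min()+12,v.max()-11,4):
        c=u[v==r]; P.append(ray_z(p,((c.min()+c.max())/2,r),.0365))
    P=np.array(P); c=P.mean(0); dr=np.linalg.svd(P-c)[2][0]; dr*=np.sign(dr[0])
    print("axis",c,np.degrees(np.arctan2(dr[1],dr[0])), np.abs((P-c)@[-dr[1],dr[0],0]).max())
    Q=np.array([ray_z(p,t,.0365)-c for t in zip(u,v)])@dr
    print("ext",Q.min(),Q.max(),"mid",c+dr*(Q.min()+Q.max())/2, "ends", c+dr*Q.min(), c+dr*Q.max())
E
```

```text
0.89 269.60956690368454 25.27601809954751 1547
0.87 313.46803594351735 170.83491655969192 3895
axis [0.5131 0.2075 0.0365] 2.7203570377535864 0.0007800386953275937
ext -0.08205899743732806 0.07442179283256133 mid [0.5093 0.2073 0.0365] ends [0.4312 0.2036 0.0365] [0.5875 0.211  0.0365]
0.61 549.2071183533448 51.36856775300171 4664
```

apply_moves([
  [[0,0,0.06],[0.2,-0.2,1],-1],
  [[0,0,0.13],[0.4,-0.3,4],-1],
  [[0,0,0.13],[0.4,-0.3,8],-1],
  [[0,0,0.13],[0.4,-0.3,12],-1],
  [[0,0,0.13],[0.4,-0.3,15],-1],
  [[0,0,0.13],[0.4,-0.3,17],-1],
  [[0,0,0.13],[0.4,-0.3,18.5],-1],
  [[0,0,0.13],[0.4,-0.3,20],-1],
  [[0,0,0.13],[0.4,-0.3,21],-1],
  [[0,0,0.13],[0.4,-0.3,21.4],-1],
  [[0,0,0.13],[0.4,-0.3,21.4],-1],
  [[0,0,0.13],[0.4,-0.3,21.4],-1],
])

```text
time: 5.4
tool_pos: [0.5138, 0.2075, 0.0352]
tool_rot: [-0.0, 1.0, 0.024, 0.001]
contact_force: [1.0, 0.9, 0.6]
gripper_width: 1.003
grasp_force: 0.0
```

```bash
python3 look.py w3.png handle
```

```text
handle 0.66 [0.5094 0.2074 0.0324] [316. 280.]
5.5 [0.5139 0.2075 0.0354] [0.9989 0.0478 0.0019] [1.1724 0.1785 0.2934]
```

View pics/w3.png

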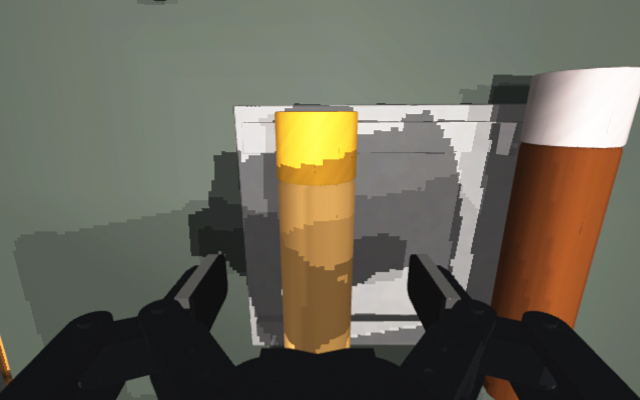

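The handle is centred between the open pads at column 316 and parallel to the tool, with the brass end at the top, rows 110–185. I'll close now.

apply_moves([
  [[0,0,0],[0,0,0],1],
  [[0,0,0],[0,0,0],1],
  [[0,0,0],[0,0,0],1],
  [[0,0,0],[0,0,0],1],
  [[0,0,0],[0,0,0],1],
  [[0,0,0],[0,0,0],1],
  [[0,0,0],[0,0,0],1],
  [[0,0,0],[0,0,0],1],
  [[0,0,0],[0,0,0],1],
  [[0,0,0],[0,0,0],1],
])

```text
time: 6.5
tool_pos: [0.5135, 0.2075, 0.0347]
tool_rot: [-0.0, 1.0, 0.024, 0.0]
contact_force: [0.4, 1.6, 5.2]
gripper_width: 0.354
grasp_force: 59.5
```

```bash
python3 look.py w4.png handle handle_tip; python3 -c "
from h import *
p=manip.grab_frame('wrist');s=manip.state();im=p['image'].astype(int)
print(s['gripper_width'],s['grasp_force'],s['tool_pos'])
for r in range(95,200,7):
    print(r,im[r,316])
"
```

```text
handle_tip 0.72 [0.5888 0.2081 0.0374] [323. 104.]
6.65 [0.5135 0.2075 0.0347] [0.9989 0.0477 0.0009] [-0.2095  2.2857  4.1546]
0.356556437505365 59.6018922328949 [0.51349856 0.20752205 0.03474048]
95 [131 139 130]
102 [130 140 124]
109 [181 133  71]
116 [255 253  98]
123 [255 254 102]
130 [255 253  96]
137 [255 253  91]
144 [255 254  96]
151 [255 253  96]
158 [255 252  90]
165 [230 163  46]
172 [227 162  45]
179 [230 166  45]
186 [224 172  94]
193 [225 170  95]
```

apply_moves([
  [[0,0,0],[0,0,-1],1],
  [[0,0,0],[0,0,-4],1],
  [[0,0,0],[0,0,-8],1],
  [[0,0,0],[0,0,-12],1],
  [[0,0,0],[-0.4,4,-12.5],1],
  [[0,0,0],[-0.8,8,-12.5],1],
  [[0,0,-0.05],[-1.3,12,-12.5],1],
  [[0,0,-0.1],[-1.7,16,-12.5],1],
  [[0,0,-0.15],[-2.1,20,-12.5],1],
  [[0,0,-0.2],[-2.6,24,-12.5],1],
  [[0,0,-0.25],[-3.0,28,-12.5],1],
  [[0,0,-0.297],[-3.4,32,-12.5],1],
  [[0,0,-0.297],[-3.8,36,-12.5],1],
  [[0,0,-0.297],[-4.2,39,-12.5],1],
  [[0,0,-0.297],[-4.4,40.6,-12.5],1],
  [[0,0,-0.297],[-4.4,40.6,-12.5],1],
  [[0,0,-0.297],[-4.4,40.6,-12.5],1],
  [[0,0,-0.297],[-4.4,40.6,-12.5],1],
  [[0,0,-0.297],[-4.4,40.6,-12.5],1],
])

```text
time: 8.6
tool_pos: [0.4886, -0.1992, 0.1591]
tool_rot: [-0.0, 0.985, 0.172, -0.0]
contact_force: [0.3, -0.1, 0.1]
gripper_width: 0.354
grasp_force: 59.6
```

```bash
python3 look.py w5.png handle_tip vrest_stop vrest_seat; python3 -c "
from h import *
import cv2
s=manip.state();print(s['gripper_width'],s['grasp_force'],s['contact_force'],s['ft_torque'])
"
```

```text
handle_tip 0.73 [ 0.5554 -0.1745  0.1614] [314. 114.]
vrest_stop 0.96 [ 0.5723 -0.1706  0.0744] [319.  85.]
8.8 [ 0.4887 -0.1998  0.1593] [0.9408 0.3389 0.    ] [ 0.6174  0.2541 -1.2334]
0.3574236948662545 59.58369970321655 [ 0.61743729  0.25412861 -1.23344867] [-0.01407284 -0.04542739  0.02004479]
```

View pics/w5.png

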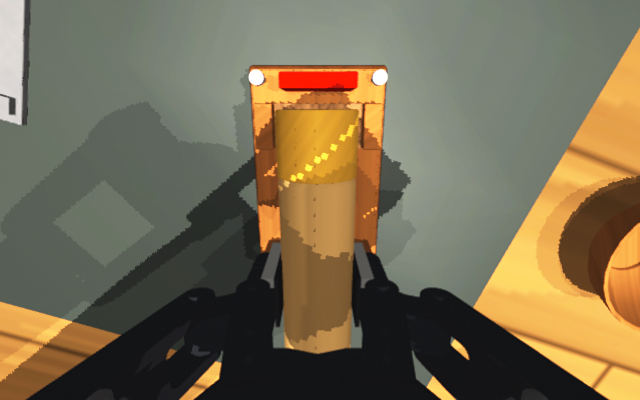

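The held handle is square to the rest. Its brass end's upper edge is at row ~110, columns 275–358; the red stop spans rows 71–90, columns 279–357. Next, the remaining offsets.

```bash
python3 - <<'E'
from h import *
np.set_printoptions(precision=4,suppress=True)
p=manip.grab_frame("wrist"); im=p["image"].astype(int); s=manip.state()
M=R.from_quat(np.roll(s["tool_rot"],-1)).as_matrix(); T=s["tool_pos"]
t=lambda X:(X-T)@M*100
m=(im[:,:,0]>110)&(im[:,:,1]<40)&(im[:,:,2]<50); m[100:]=0;m[:60]=0; m[:,:270]=0; m[:,365:]=0
v,u=np.where(m); box=cv2.boxPoints(cv2.minAreaRect(np.c_[u,v].astype(np.float32)))
for b in box: print("stop",b,t(ray_z(p,b,.078)))
print("tip top edge",t(ray_z(p,(317,109.5),T[2]+.0178)))
for c in ((275.5,118),(357.5,118)): print("tip side",t(ray_z(p,c,T[2]+.002)))
for c in ((257,77),(380,77)): print("peg",t(ray_z(p,c,.06)))
for r in range(104,114): print(r,im[r,300],im[r,317])
for z in (.045,.05): print(t(ray_z(p,(249,67),z)),t(ray_z(p,(387,67),z)))
E
```

```text
stop [278.  72.] [ 9.5625 -2.4064  8.1328]
stop [355.  72.] [9.5627 2.4178 8.1329]
stop [355.  90.] [8.5035 2.4563 8.1329]
stop [278.  90.] [ 8.5033 -2.4457  8.1328]
tip top edge [ 7.3084  0.039  -1.7803]
tip side [ 6.9908 -1.5859 -0.2003]
tip side [ 6.991   1.6241 -0.2003]
peg [ 9.4408 -4.065   9.9328]
peg [9.4408 4.3432 9.9329]
104 [185 118  67] [159  99  57]
105 [193 125  70] [159 101  59]
106 [196 128  71] [163 103  60]
107 [192 123  71] [166 105  61]
108 [182 117  66] [165 105  60]
109 [143  93  40] [149  99  40]
110 [193 134  38] [222 159  43]
111 [203 142  41] [233 171  48]
112 [207 145  41] [234 173  48]
113 [208 146  41] [234 173  49]
[10.2527 -4.8766 11.4327] [10.2528  5.0935 11.4329]
[10.1915 -4.7746 10.9327] [10.1916  4.9888 10.9329]
```

apply_moves([
  [[0,0,0],[0.3,0.05,1],1],
  [[0,0,0],[0.6,0.05,3],1],
  [[0,0,0],[0.6,0.05,5],1],
  [[0,0,0],[0.6,0.05,6.5],1],
  [[0,0,0],[0.6,0.05,7.2],1],
  [[0,0,0],[0.6,0.05,7.6],1],
  [[0,0,0],[0.6,0.05,7.9],1],
  [[0,0,0],[0.6,0.05,7.9],1],
  [[0,0,0],[0.6,0.05,7.9],1],
  [[0,0,0],[0.6,0.05,7.9],1],
])

```text
time: 9.85
tool_pos: [0.4948, -0.1991, 0.0811]
tool_rot: [0.0, 0.985, 0.172, 0.001]
contact_force: [-1.0, -0.1, -1.2]
gripper_width: 0.359
grasp_force: 59.6
```

```bash
cat > m.py <<'E'
from h import *
import sys
np.set_printoptions(precision=4,suppress=True)
p=manip.grab_frame("wrist"); im=p["image"].astype(int); s=manip.state()
M=R.from_quat(np.roll(s["tool_rot"],-1)).as_matrix(); T=s["tool_pos"]
t=lambda X:(X-T)@M*100
m=(im[:,:,0]>110)&(im[:,:,1]<40)&(im[:,:,2]<50); m[130:]=0;m[:50]=0; m[:,:240]=0; m[:,400:]=0
v,u=np.where(m); z=float(sys.argv[2])
for b in cv2.boxPoints(cv2.minAreaRect(np.c_[u,v].astype(np.float32))): print("stop",b,t(ray_z(p,b,z)))
print("tip top edge",t(ray_z(p,(317,109.5),T[2]+.0178)))
print("T",s["time"],T,"F tool",s["contact_force"]@M,"tq",s["ft_torque"]@M,s["grasp_force"])
print(np.round([im[r,317] for r in range(84,116,2)]).tolist())
save(p,sys.argv[1])
E
python3 m.py w6.png .078
```

```text
stop [250.  94.] [ 7.8973 -2.6104  0.3012]
stop [250.  64.] [ 8.9952 -2.5403  0.3021]
stop [375.  64.] [8.9955 2.3137 0.3065]
stop [375.  94.] [7.8971 2.3742 0.3057]
tip top edge [ 7.3054  0.0607 -1.7743]
T 9.9 [ 0.4948 -0.199   0.081 ] F tool [-0.2125  0.3048  0.6644] tq [-0.0887  0.0295  0.0413] 59.5897114276886
[[255, 27, 4], [255, 28, 5], [255, 28, 0], [163, 16, 14], [84, 12, 9], [92, 24, 14], [168, 93, 42], [182, 101, 46], [185, 103, 47], [200, 111, 51], [199, 110, 50], [198, 111, 52], [194, 106, 50], [224, 159, 44], [235, 175, 49], [235, 172, 49]]
```

View pics/w6.png

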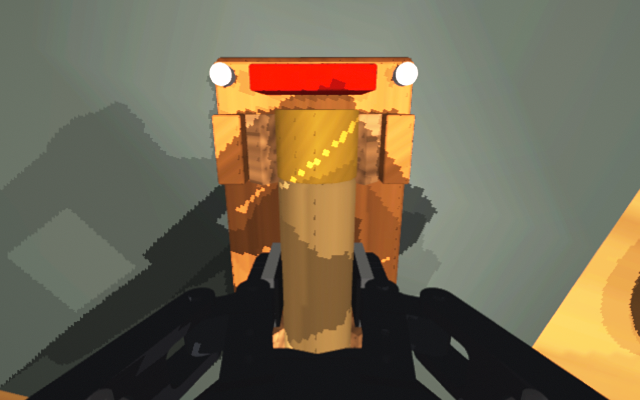

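The handle hangs just above the V at columns 277–358, while the stop (249–377) and pegs (221, 406) centre at column ~313.5. That puts the rest about 1.2 mm to the left at the same depth, with a 6–7 mm gap to the stop. I'll correct sideways and lower to first contact.

apply_moves([
  [[0,0,0],[0.15,-0.06,0.1],1],
  [[0,0,0],[0.3,-0.12,0.2],1],
  [[0,0,0],[0.3,-0.12,0.3],1],
  [[0,0,0],[0.3,-0.12,0.4],1],
  [[0,0,0],[0.3,-0.12,0.5],1],
  [[0,0,0],[0.3,-0.12,0.55],1],
  [[0,0,0],[0.3,-0.12,0.6],1],
  [[0,0,0],[0.3,-0.12,0.6],1],
  [[0,0,0],[0.3,-0.12,0.6],1],
  [[0,0,0],[0.3,-0.12,0.6],1],
])

```text
time: 10.9
tool_pos: [0.4968, -0.1967, 0.0744]
tool_rot: [0.0, 0.985, 0.172, 0.0]
contact_force: [-0.1, 0.1, -1.0]
gripper_width: 0.352
grasp_force: 59.6
```

```bash
python3 m.py w7.png .078
```

```text
stop [250.  69.] [ 8.7323 -2.4232 -0.3647]
stop [383.  69.] [ 8.7317  2.4929 -0.3645]
stop [383.  99.] [ 7.6816  2.5588 -0.3645]
stop [250.  99.] [ 7.6822 -2.4904 -0.3647]
tip top edge [ 7.3008  0.0534 -1.7798]
T 10.95 [ 0.4968 -0.1967  0.0744] F tool [0.1639 0.0987 0.511 ] tq [ 0.0221 -0.0563  0.0265] 59.590619802474976
[[255, 24, 0], [255, 28, 0], [219, 21, 13], [195, 19, 12], [195, 19, 13], [195, 20, 13], [141, 16, 11], [82, 11, 8], [107, 49, 24], [160, 88, 39], [159, 87, 40], [175, 97, 42], [189, 104, 45], [224, 160, 45], [235, 175, 49], [235, 173, 49]]
```

apply_moves([
  [[0,0,0],[0.1,0,0],1],
  [[0,0,0],[0.2,0,0],1],
  [[0,0,0],[0.25,0,0],1],
  [[0,0,0],[0.3,0,0],1],
  [[0,0,0],[0.3,0,0],1],
  [[0,0,0],[0.3,0,0],1],
  [[0,0,0],[0.3,0,0],1],
])

```text
time: 11.65
tool_pos: [0.4996, -0.1957, 0.0743]
tool_rot: [-0.0, 0.985, 0.172, -0.0]
contact_force: [0.0, 1.2, -0.1]
gripper_width: 0.351
grasp_force: 59.6
```

```bash
python3 m.py w8.png .078
```

```text
stop [251. 105.] [ 7.4659 -2.4619 -0.3737]
stop [251.  78.] [ 8.4232 -2.4016 -0.3737]
stop [382.  78.] [ 8.4223  2.4759 -0.374 ]
stop [382. 105.] [ 7.465   2.5349 -0.3739]
tip top edge [ 7.3014  0.0558 -1.7806]
T 11.7 [ 0.4996 -0.1956  0.0743] F tool [0.9031 0.3596 2.5192] tq [0.0308 0.0283 0.0303] 59.5900958776474
[[255, 25, 0], [212, 20, 12], [203, 20, 12], [194, 21, 16], [194, 19, 15], [195, 20, 13], [195, 18, 12], [196, 20, 14], [197, 20, 14], [197, 20, 13], [161, 16, 12], [96, 34, 20], [104, 57, 28], [227, 162, 44], [235, 176, 48], [235, 174, 50]]
```

View pics/w8.png

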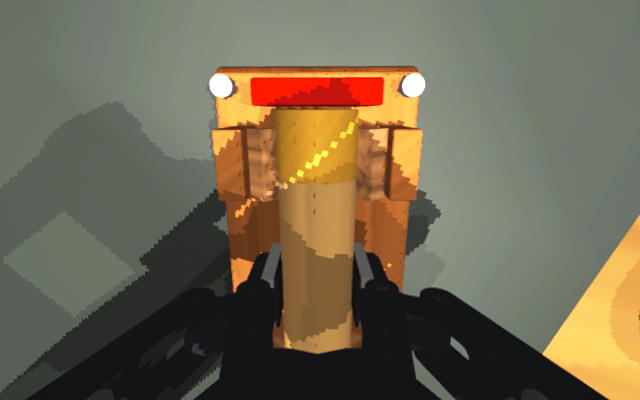

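The handle tip edge (row ~109) now almost meets the stop's lower edge (row ~104), and both are centred on column ~317. About 1.5–2 mm remain, so I'll creep in.

apply_moves([
  [[0,0,0],[0.05,0,0],1],
  [[0,0,0],[0.1,0,0],1],
  [[0,0,0],[0.13,0,0],1],
  [[0,0,0],[0.16,0,0],1],
  [[0,0,0],[0.16,0,0],1],
  [[0,0,0],[0.16,0,0],1],
  [[0,0,0],[0.16,0,0],1],
])

```text
time: 12.4
tool_pos: [0.5009, -0.1952, 0.0742]
tool_rot: [-0.0, 0.985, 0.172, -0.0]
contact_force: [-2.5, -1.6, 0.8]
gripper_width: 0.353
grasp_force: 59.6
```

```bash
python3 m.py w9.png .078
```

```text
stop [251.  82.] [ 8.2816 -2.4108 -0.3805]
stop [382.  82.] [ 8.2808  2.4804 -0.3812]
stop [382. 108.] [ 7.3538  2.5377 -0.3807]
stop [251. 108.] [ 7.3545 -2.4692 -0.38  ]
tip top edge [ 7.2996  0.0536 -1.7838]
T 12.45 [ 0.5009 -0.1952  0.0742] F tool [-2.9943  0.5931  0.0239] tq [ 0.0186 -0.3302  0.035 ] 59.59981083869934
[[255, 25, 0], [255, 26, 0], [205, 19, 11], [195, 20, 13], [195, 20, 13], [194, 18, 14], [195, 17, 12], [194, 20, 16], [196, 21, 14], [197, 20, 14], [196, 20, 13], [198, 21, 15], [151, 16, 13], [226, 160, 46], [236, 176, 49], [235, 174, 48]]
```

A −3 N reaction along the tool axis means the brass touches the stop. I'll lower gently into the V and check side forces.

apply_moves([
  [[0,0,0],[0,0,0.05],1],
  [[0,0,0],[0,0,0.1],1],
  [[0,0,0],[0,0,0.15],1],
  [[0,0,0],[0,0,0.2],1],
  [[0,0,0],[0,0,0.25],1],
  [[0,0,0],[0,0,0.3],1],
  [[0,0,0],[0,0,0.35],1],
  [[0,0,0],[0,0,0.4],1],
  [[0,0,0],[0,0,0.4],1],
  [[0,0,0],[0,0,0.4],1],
])

```text
time: 13.45
tool_pos: [0.501, -0.1952, 0.0708]
tool_rot: [-0.0, 0.985, 0.172, -0.0]
contact_force: [-5.2, 0.2, 5.1]
gripper_width: 0.354
grasp_force: 60.1
```

```bash
python3 m.py w10.png .075
```

```text
stop [250.  82.] [ 8.277  -2.4352 -0.4299]
stop [383.  82.] [ 8.276   2.5118 -0.431 ]
stop [383. 108.] [ 7.3526  2.5697 -0.4303]
stop [250. 108.] [ 7.3535 -2.4943 -0.4292]
tip top edge [ 7.2987  0.057  -1.7855]
T 13.5 [ 0.501  -0.1952  0.0708] F tool [-5.2177 -1.2295 -4.8545] tq [ 0.2395 -0.874   0.003 ] 60.057587027549744
[[255, 27, 0], [255, 27, 1], [205, 21, 12], [195, 20, 11], [195, 20, 12], [194, 19, 14], [196, 20, 16], [193, 19, 12], [197, 21, 13], [197, 20, 14], [197, 21, 14], [196, 19, 15], [122, 14, 11], [226, 160, 44], [236, 176, 49], [235, 175, 48]]
```

apply_moves([
  [[0,0,0],[0,-0.03,0.05],1],
  [[0,0,0],[0,-0.03,0.1],1],
  [[0,0,0],[0,-0.03,0.15],1],
  [[0,0,0],[0,-0.03,0.2],1],
  [[0,0,0],[0,-0.03,0.25],1],
  [[0,0,0],[0,-0.03,0.3],1],
  [[0,0,0],[0,-0.03,0.35],1],
  [[0,0,0],[0,-0.03,0.4],1],
  [[0,0,0],[0,-0.03,0.4],1],
  [[0,0,0],[0,-0.03,0.4],1],
])

```text
time: 14.5
tool_pos: [0.501, -0.1952, 0.0673]
tool_rot: [0.0, 0.985, 0.172, -0.0]
contact_force: [-7.2, -0.7, 6.8]
gripper_width: 0.352
grasp_force: 60.3
```

```bash
python3 m.py w11.png .071|grep T
```

```text
T 14.55 [ 0.501  -0.1952  0.0674] F tool [-7.5233 -2.5498 -7.2095] tq [ 0.2968 -1.0927  0.0462] 60.32159507274628
```

apply_moves([
  [[0,0,0],[-0.02,-0.03,0.03],1],
  [[0,0,0],[-0.02,-0.06,0.07],1],
  [[0,0,0],[-0.02,-0.06,0.1],1],
  [[0,0,0],[-0.02,-0.06,0.14],1],
  [[0,0,0],[-0.02,-0.06,0.17],1],
  [[0,0,0],[-0.02,-0.06,0.2],1],
  [[0,0,0],[-0.02,-0.06,0.23],1],
  [[0,0,0],[-0.02,-0.06,0.25],1],
  [[0,0,0],[-0.02,-0.06,0.25],1],
  [[0,0,0],[-0.02,-0.06,0.25],1],
])

```text
time: 15.55
tool_pos: [0.501, -0.1952, 0.0654]
tool_rot: [0.001, 0.985, 0.172, -0.0]
contact_force: [-5.9, -1.8, 9.3]
gripper_width: 0.356
grasp_force: 60.5
```

```bash
python3 m.py w12.png .071|grep T
```

```text
T 15.6 [ 0.501  -0.1952  0.0654] F tool [-7.8365 -0.8465 -9.112 ] tq [ 0.2141 -1.0868 -0.0261] 60.52921772003174
```

apply_moves([
  [[0,0,0],[0,0,0.04],1],
  [[0,0,0],[0,0,0.08],1],
  [[0,0,0],[0,0,0.12],1],
  [[0,0,0],[0,0,0.15],1],
  [[0,0,0],[0,0,0.15],1],
  [[0,0,0],[0,0,0.15],1],
  [[0,0,0],[0,0,0.15],1],
])

```text
time: 16.3
tool_pos: [0.501, -0.1953, 0.0648]
tool_rot: [0.001, 0.985, 0.172, -0.0]
contact_force: [-10.3, 1.0, 14.2]
gripper_width: 0.358
grasp_force: 61.1
```

```bash
python3 m.py w13.png .071|grep T
```

```text
T 16.35 [ 0.501  -0.1953  0.0648] F tool [ -9.8387  -2.9231 -13.3147] tq [ 0.4973 -1.4613  0.0392] 61.05814218521118
```

apply_moves([
  [[0,0,0],[-0.02,-0.03,0.04],1],
  [[0,0,0],[-0.04,-0.05,0.08],1],
  [[0,0,0],[-0.04,-0.05,0.12],1],
  [[0,0,0],[-0.04,-0.05,0.15],1],
  [[0,0,0],[-0.04,-0.05,0.15],1],
  [[0,0,0],[-0.04,-0.05,0.15],1],
  [[0,0,0],[-0.04,-0.05,0.15],1],
])

```text
time: 17.05
tool_pos: [0.501, -0.1952, 0.0647]
tool_rot: [0.001, 0.985, 0.172, 0.0]
contact_force: [-11.9, 1.2, 20.4]
gripper_width: 0.357
grasp_force: 61.7
```

```bash
python3 m.py w14.png .070
```

```text
stop [250.  82.] [ 8.2685 -2.4163 -0.5369]
stop [383.  82.] [ 8.2685  2.4877 -0.5261]
stop [383. 109.] [ 7.3166  2.5473 -0.5257]
stop [250. 109.] [ 7.3173 -2.477  -0.5368]
tip top edge [ 7.2993  0.0532 -1.7816]
T 17.1 [ 0.501  -0.1953  0.0647] F tool [-11.1556  -5.0009 -20.7686] tq [ 0.733  -1.6721  0.0768] 61.650994420051575
[[255, 26, 0], [255, 25, 0], [192, 19, 11], [196, 20, 12], [196, 20, 12], [194, 19, 14], [195, 18, 14], [195, 19, 15], [196, 21, 14], [196, 19, 13], [197, 20, 13], [196, 20, 12], [157, 16, 11], [210, 148, 40], [236, 176, 48], [235, 175, 49]]
```

View pics/w14.png

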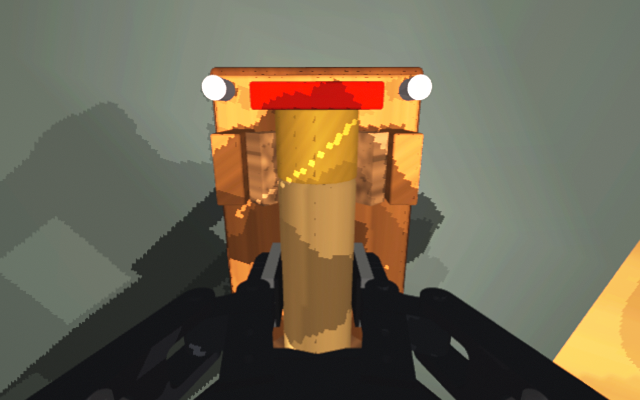

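The brass end is flush against the stop (stop edge and tip both at row ~109). The carriage is on its hard stop: 7 N more gave only 0.1 mm. I'll relieve the side load so both V faces bear evenly.

apply_moves([
  [[0,0,0],[-0.03,-0.04,0],1],
  [[0,0,0],[-0.06,-0.08,0],1],
  [[0,0,0],[-0.08,-0.1,0],1],
  [[0,0,0],[-0.08,-0.1,0],1],
  [[0,0,0],[-0.08,-0.1,0],1],
  [[0,0,0],[-0.08,-0.1,0],1],
])

```text
time: 17.7
tool_pos: [0.501, -0.1952, 0.0647]
tool_rot: [0.002, 0.985, 0.172, 0.002]
contact_force: [-8.1, -1.6, 17.0]
gripper_width: 0.357
grasp_force: 61.3
```

```bash
python3 m.py w15.png .070
```

```text
stop [250.  82.] [ 8.2695 -2.4188 -0.5214]
stop [383.  82.] [ 8.2705  2.4945 -0.4977]
stop [383. 109.] [ 7.3162  2.5538 -0.4995]
stop [250. 109.] [ 7.317  -2.4791 -0.5238]
tip top edge [ 7.2989  0.054  -1.7638]
T 17.75 [ 0.501  -0.1952  0.0647] F tool [ -9.2736  -0.318  -16.5413] tq [ 0.2333 -1.2208  0.0285] 61.28613352775574
[[255, 26, 0], [252, 24, 6], [191, 20, 10], [194, 19, 10], [195, 20, 14], [193, 21, 13], [194, 17, 11], [195, 21, 16], [196, 21, 12], [196, 19, 13], [196, 20, 13], [196, 20, 14], [153, 18, 10], [226, 162, 46], [236, 176, 49], [235, 174, 49]]
```

apply_moves([
  [[0,0,0],[0,0,0.04],1],
  [[0,0,0],[0,0,0.08],1],
  [[0,0,0],[0,0,0.08],1],
  [[0,0,0],[0,0,0.08],1],
  [[0,0,0],[0,0,0.08],1],
  [[0,0,0],[0,0,0.08],1],
])

```text
time: 18.35
tool_pos: [0.501, -0.1953, 0.0647]
tool_rot: [0.002, 0.985, 0.172, 0.001]
contact_force: [-10.0, -0.9, 20.9]
gripper_width: 0.355
grasp_force: 61.8
```

```bash
python3 m.py w16.png .070|grep T; python3 -c "
from plant import manip
print(manip.job_done())"
```

```text
T 18.4 [ 0.501  -0.1952  0.0647] F tool [ -9.9252  -3.2172 -21.2591] tq [ 0.51   -1.5109  0.0396] 61.76153540611267
the job is handed in; nothing more can be done
None
```

I laid the pale handle in the V with its brass end touching the red stop, pressed the carriage onto its hard stop with about 21 N down (about 3 N sideways), and handed the job in at 18.4 s with the gripper still holding it. I do not have the verdict.

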